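Tip the used vial out of a twin-bay tray

ROBOT

A 7-joint arm with a two-finger parallel gripper is mounted at the origin on a cart in front of the work surface, level with it; the furniture and walls round the work are solid. World frame = base frame: x ahead of the robot, y to its left, z up, the work surface at z = 0. Lengths are in m, angles in rad, forces in N, time in s.
With the tool pointing down it reaches from about 0.4 to 0.85 m from the base axis. Payload 4.5 kg.
Tool frame: the origin (TCP) lies at the very end of the fingers, on their centre line; the grasp point (between the pads) lies 19 mm behind it (r.grip_point_offset is the distance from the TCP to the grasp point, in m); y points along the fingers, x is the direction in which the jaws open and shut, and the axes are right-handed (so a half turn about y gives the same grasp; the last joint's range is limited). The gripper opens to 88 mm and grips with 3 to 60 N. Pads are 18 mm wide; open, the fingers measure 123 mm over their backs; the gripper's body (75 mm by 187 mm) begins 45 mm behind the grasp point.
Start: joints at [1.375, 0.689, -0.195, 1.565, 0.157, 0.902, -0.215], TCP at [0.142, -0.609, 0.207] pointing down, gripper open.
Joint ranges: [-3.01, 3.01], [-0.46, 2.08], [-1.47, 1.51], [0.13, 2.56], [-1, 4.14], [0.04, 2.09], [-2.66, 2.66]. Speed limits (rad/s): [2.57, 2.57, 3.14, 3.14, 3.14, 3.14, 3.14].

INTERFACE

Orientations are given as a unit quaternion [x, y, z, w].
In Python, from plant import get_state, snapshot, camera_params, job, r gives the robot as it stands.
- The arm moves only by the tool carry_out, never from a script. Its arguments are lists of equal length, an entry for each row: "offset": the shift along the world's x, y, z in m, a list of three; "twist": the turn about the world's z in degrees. In form: {"offset": [[tx, ty, tz], ...], "twist": [twist, ...]}. A call has 1 to 8 rows; each row shifts and turns the commanded pose from where the row before left it; what a row does not reach is not made up. A row lasts 1/8 s, in which the tool goes at most 62.5 mm and 10.7 degrees, less where a joint would pass 70% of its speed; a pose out of reach is approached as far as the arm can. A call with a gripper value outside its range is refused whole. "grip" is the finger opening in m, from 0 to 0.0881, set as the call begins (left out, the last holds). The fingers move at their own pace and stop on an object; "newtons" is the grip in N (left out, the last holds). Time passes only in rows, so rows that do not move let the fingers close. It gives the time, the measured TCP pose, the force and the opening at its end, in the units of the state.
- get_state(): the state, without advancing time (a new reading comes with each control period).
- snapshot(name): name is "scene" or "top" or "wrist"; returns the picture (420x560x3 uint8, red, green, blue); there is no depth.
- camera_params(name): a dict with "camera_matrix" (3x3 intrinsics, pixels), "eye" and "orientation" of the camera in the world. Camera axes: x right, y up, looking along -z (the intrinsics and any distortion apply to the point x, -y, -z); pixel columns grow to the right and rows downward; lengths in m; the calibration is good to about 2 mm. A picture is of the moment at which its call begins: read the wrist's pose just before it. camera_params takes no time and is no camera call; for the wrist camera it gives the pose at the moment of the call.
- job.finish_job(): hands the job in, once; it reports no verdict.
The state is a dict: "clock": time; "q": joint angles; "qd": joint speeds; "joint_torque": joint torques, N m; "tool_pos": TCP position; "eef_rot": TCP orientation; "contact_force": force on the tool from outside, world axes, zero at the start; "moment": the same for the moment, N m; "opening": opening from 0.0 (shut) to 1.0 (fully open).
Only numpy, scipy, OpenCV 4.12 (cv2) and the standard library are available. Lean on these libraries where they do the work, as an engineer would, in place of code of your own. Each camera call takes 0.05 s, during which the arm holds its last target. There are 200 camera calls.

TASK

Pick up the grey twin-bay vial tray by its orange fin, hold it over the yellow discard bin and tip it towards the side of the blue-capped vial, so that this vial rolls out into the bin while the green-capped vial stays in its own bay. Then stand the tray level on the bench again, outside the bin, and let go of it.

Things in the scene. Friction and masses are not known exactly. Their poses are not given: they have to be found in the camera images.
- tray: Grey tray 84 (x) x 150 (y) x 85 mm, 0.2 kg; origin under its centre. Orange divider at y=0, 10 mm thick, 45 mm high; its grip fin (44 mm along x, 10 along y) rises to 85. Bays at +y and -y: each floor is a ramp rising 10 deg outward from the divider (4 mm high) to an open lip at y=+-75 (16 mm high). Clear side walls 30 mm high. Tipped over 20 deg to one end, that bay's vial rolls out, the other stays.
- blue_vial: Cryo vial with a blue cap, pale body, 13 mm in diameter, 45 mm long, 12 g, lying in one of the tray's two bays (either one), across the tray along the tray's x, against the divider. Origin at the centre of its bottom end; its z axis runs along the vial towards the cap.
- green_vial: Cryo vial with a green cap, otherwise the same, lying in the other bay. Origin at the centre of its bottom end, z towards the cap.
- bin: Yellow open-topped discard bin fixed to the bench, 130 (its x) x 120 (its y) x 45 mm high, walls 4 mm; origin at the centre of its underside, z up.
There are look-alikes about, which are no part of the job. There is more than one size of the bin; the one meant has the size given above.

How it is judged:
By the outcome, as a careful person would: the job done as asked, in the order asked, and still so for the second after the job is handed in, with the robot touching nothing.
It also fails if it takes over 51 s, if anything falls off the work surface, if the arm or the gripper's body presses on something with over 40 N, if the wrist force passes 120 N, or if a joint passes its speed limit or range.

## Working session

There is one attempt and no reset: what is moved stays moved. The work goes in short steps, Python scripts to look and compute and a tool call to move; the robot and the scene stay as the last step left them, time stands still between calls to the robot, and variables do not carry over. Pictures are saved under pics/ and viewed, about 8 in all and at most 12, crops included, and the job is handed in when it is done.

Besides the shell and the picture viewer there is one more tool, called as name(argument=value, ...), one argument or row to a line, values as JSON. carry_out: Moves the arm, as the interface text tells. Its arguments: {"type":"object","properties":{"offset":{"type":"array"},"twist":{"type":"array"},"grip":{"type":"number"},"newtons":{"type":"number"}},"required":["offset","twist"]}

```bash
mkdir -p pics; ls
cat > h.py <<'E'
from plant import get_state, snapshot, camera_params, job, r
import numpy as np, cv2
from scipy.spatial.transform import Rotation as R
def ray(cp,u,v,z):
    K=np.array(cp['camera_matrix']); d=np.linalg.inv(K)@[u,v,1.]
    M=np.array(cp['orientation'],float); M=R.from_quat(M).as_matrix() if M.size==4 else M
    d=M@(d*[1,-1,-1]); e=np.array(cp['eye']); return e+d*(z-e[2])/d[2]
def save(n,img): cv2.imwrite('pics/'+n,img[:,:,::-1])
E
python3 - <<'E'
from h import *
for n in('scene','top'):
    i=snapshot(n); save(n+'0.png',i); np.save(n+'0.npy',i)
    print(camera_params(n))
s=get_state(); print(s['clock'],s['tool_pos'],s['eef_rot'],s['opening'])
E
```

```text
pics
{'camera_matrix': array([[510.35983067,   0.        , 291.54749287],
       [  0.        , 510.35983067, 202.31496243],
       [  0.        ,   0.        ,   1.        ]]), 'eye': array([ 0.13161362, -0.43347292,  0.57761238]), 'orientation': array([ 0.40236343, -0.14898906, -0.33264639,  0.83979302])}
{'camera_matrix': array([[479.62088744,   0.        , 280.63236417],
       [  0.        , 479.62088744, 202.88813489],
       [  0.        ,   0.        ,   1.        ]]), 'eye': array([0.43514549, 0.05904025, 0.87870777]), 'orientation': array([ 0.0598759 , -0.063021  , -0.6979746 ,  0.71082677])}
0.1 [ 0.14216553 -0.6079935   0.20619601] [-0.55372208  0.43984315 -0.43886764  0.55436906] 1.0004472476706225
```

View pics/top0.png

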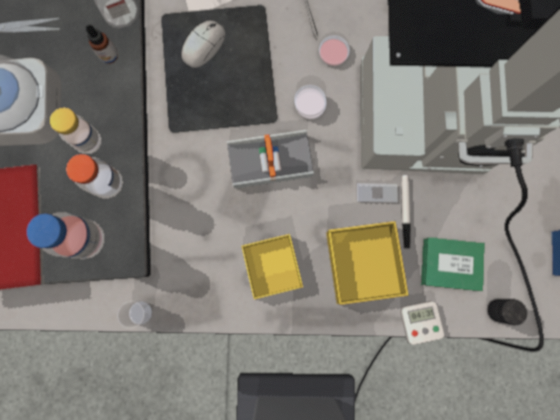

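View pics/scene0.png

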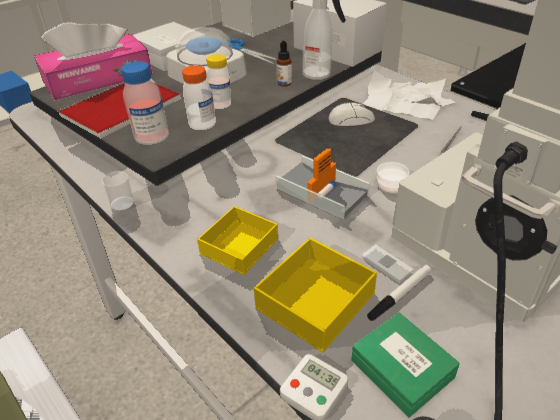

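Run:
```python
from h import *
i=np.load('top0.npy'); cp=camera_params('top')
hsv=cv2.cvtColor(i,cv2.COLOR_RGB2HSV)
y=cv2.inRange(hsv,(18,90,60),(35,255,255))
cs,_=cv2.findContours(y,cv2.RETR_EXTERNAL,cv2.CHAIN_APPROX_SIMPLE)
for c in cs:
    if cv2.contourArea(c)<1000: continue
    print('px',cv2.minAreaRect(c))
    h=cv2.approxPolyDP(c,6,True)[:,0]
    for z in (0.045,):
        P=np.array([ray(cp,u,v,z)[:2] for u,v in cv2.convexHull(c)[:,0]],np.float32)
        print(cv2.minAreaRect(P*1000))
    print(h.tolist(),[ray(cp,u,v,.045)[:2].round(3).tolist() for u,v in h])
o=cv2.inRange(hsv,(3,150,120),(14,255,255)); o[:120]=0;o[200:]=0;o[:,:220]=0;o[:,320:]=0
c=max(cv2.findContours(o,0,1)[0],key=cv2.contourArea);P=np.array([ray(cp,u,v,.085)[:2] for u,v in c[:,0]],np.float32);print('fin',cv2.minAreaRect(c),cv2.minAreaRect(P*1000))
for u,v in [(228,141),(310,131),(313,176),(233,186)]: print('corner',ray(cp,u,v,.03).round(3))
a=cv2.resize(i[120:200,215:325],None,fx=5,fy=5,interpolation=cv2.INTER_CUBIC)
b=np.load('scene0.npy')[135:225,265:375]; b=cv2.resize(b,None,fx=5,fy=5,interpolation=cv2.INTER_CUBIC)
a=cv2.copyMakeBorder(a,0,0,0,0,0)
save('crop1.png',cv2.resize(np.vstack([a,b]),None,fx=.7,fy=.7))
```

```text
px ((271.6272277832031, 266.0230712890625), (55.70018768310547, 51.41959762573242), 76.32869720458984)
((471.2829284667969, 70.16465759277344), (95.6357192993164, 88.13579559326172), 14.820847511291504)
[[289, 234], [242, 246], [254, 298], [302, 287]] [[0.527, 0.041], [0.504, 0.122], [0.416, 0.099], [0.436, 0.017]]
px ((366.78289794921875, 262.3785095214844), (77.55461120605469, 72.06854248046875), 81.17961883544922)
((480.7452087402344, -93.70225524902344), (130.6358184814453, 124.69280242919922), 8.629637718200684)
[[394, 221], [328, 230], [337, 303], [408, 294]] [[0.553, -0.143], [0.535, -0.027], [0.41, -0.042], [0.428, -0.164]]
fin ((269.65997314453125, 155.1199951171875), (40.587928771972656, 5.515433311462402), 81.8698959350586) ((657.549072265625, 76.99723815917969), (71.69387817382812, 9.46731948852539), 9.165532112121582)
corner [0.698 0.155 0.03 ]
corner [0.72  0.005 0.03 ]
corner [ 0.635 -0.001  0.03 ]
corner [0.614 0.143 0.03 ]
```

View pics/crop1.png

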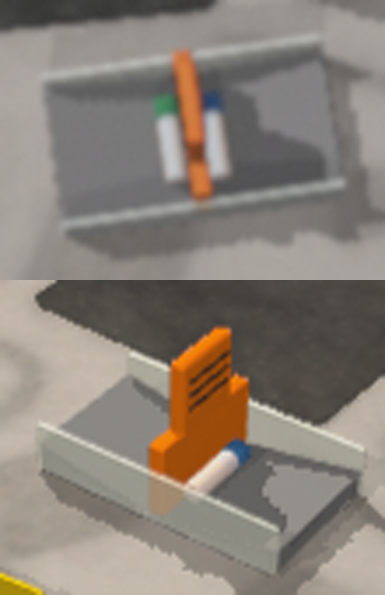

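Run:
```python
from h import *
s=get_state(); M=R.from_quat(s['eef_rot']).as_matrix(); print(M.round(3), 'jaw ang',np.degrees(np.arctan2(M[1,0],M[0,0])))
cp=camera_params('top')
for u,v in [(515,150),(540,60),(470,160),(365,165),(372,40),(311,101),(148,200),(295,395)]: print((u,v),ray(cp,u,v,0.1).round(3))
print(camera_params('wrist')['eye'])
```

```text
[[ 0.228 -0.001  0.974]
 [-0.974  0.002  0.228]
 [-0.002 -1.    -0.   ]] jaw ang -76.82849190986897
(515, 150) [ 0.67  -0.337  0.1  ]
(540, 60) [ 0.834 -0.391  0.1  ]
(470, 160) [ 0.651 -0.26   0.1  ]
(365, 165) [ 0.639 -0.083  0.1  ]
(372, 40) [ 0.865 -0.098  0.1  ]
(311, 101) [0.75  0.008 0.1  ]
(148, 200) [0.573 0.275 0.1  ]
(295, 395) [0.272 0.029 0.1  ]
[ 0.20851191 -0.59277831  0.38247117]
```

carry_out(
  offset=[
    [0.03, 0.04, 0.01],
    [0.033, 0.043, 0.01],
    [0.033, 0.043, 0.01],
    [0.033, 0.043, 0.01],
    [0.033, 0.043, 0.01],
    [0.033, 0.043, 0],
    [0.033, 0.043, 0],
    [0.033, 0.043, 0],
  ],
  twist=[5.3, 5.3, 5.3, 5.3, 5.3, 5.3, 5.3, 5.3],
  grip=0.088,
)

```text
clock: 1.1
tool_pos: [0.404, -0.2662, 0.2568]
eef_rot: [0.676, -0.208, 0.208, -0.676]
contact_force: [0.5, -1.0, 0.5]
opening: 0.997
```

carry_out(
  offset=[
    [0.033, 0.043, 0],
    [0.033, 0.043, 0],
    [0.033, 0.043, 0],
    [0.033, 0.043, 0],
    [0.033, 0.043, 0],
    [0.033, 0.043, 0],
    [0.033, 0.043, -0.01],
    [0.033, 0.043, -0.01],
  ],
  twist=[5.3, 5.3, 5.3, 5.3, 5.3, 5.3, 5.3, 5.3],
)

```text
clock: 2.1
tool_pos: [0.6682, 0.0775, 0.2363]
eef_rot: [0.706, 0.05, -0.05, -0.705]
contact_force: [0.3, 0.4, 0.5]
opening: 0.998
```

Run:
```python
from h import *
cp=camera_params('wrist'); i=snapshot('wrist'); save('w1.png',i); np.save('w1.npy',i)
s=get_state(); M=R.from_quat(s['eef_rot']).as_matrix(); print(s['tool_pos'],np.degrees(np.arctan2(M[1,0],M[0,0])),s['q'].round(2) if hasattr(s['q'],'round') else s['q'])
hsv=cv2.cvtColor(i,cv2.COLOR_RGB2HSV)
o=cv2.inRange(hsv,(3,150,80),(14,255,255))
for c in cv2.findContours(o,0,1)[0]:
    if cv2.contourArea(c)<200: continue
    P=np.array([ray(cp,u,v,.085)[:2] for u,v in c[:,0]],np.float32); print(cv2.minAreaRect(c),cv2.minAreaRect(P*1000))
print(cp)
```

```text
[0.66985754 0.08662404 0.23430985] 8.715202535952864 [ 0.09  0.78 -0.58  1.35  0.43  1.13 -0.39]
((283.5453186035156, 181.11038208007812), (18.454021453857422, 61.19394302368164), 87.66268920898438) ((667.9417724609375, 86.38909149169922), (66.26290130615234, 20.233123779296875), 10.501752853393555)
{'camera_matrix': array([[305.73419154,   0.        , 282.91920596],
       [  0.        , 305.73419154, 208.47026787],
       [  0.        ,   0.        ,   1.        ]]), 'eye': array([0.65933342, 0.14443144, 0.41249589]), 'orientation': array([-0.13245147, -0.0089824 ,  0.07047517,  0.98864006])}
```

View pics/w1.png

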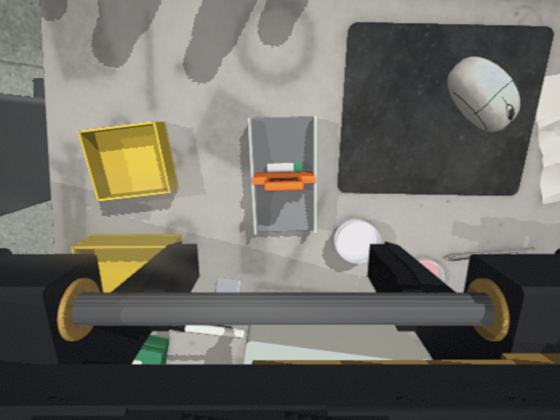

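Run:
```python
from h import *
i=np.load('w1.npy')
cp={'camera_matrix':np.array([[305.73419154,0,282.91920596],[0,305.73419154,208.47026787],[0,0,1.]]),'eye':np.array([0.65933342,0.14443144,0.41249589]),'orientation':np.array([-0.13245147,-0.0089824,0.07047517,0.98864006])}
for v in range(168,196): print(v,i[v,283].tolist(),i[v,262].tolist())
print('row', [ (u,i[184,u].tolist()) for u in list(range(258,270))+list(range(298,312))])
C=np.array([ray(cp,u,v,.03)[:2] for u,v in [(249,118),(315,118),(315,232),(251,234)]]);print(C.round(4),C.mean(0))
cp=camera_params('wrist'); j=snapshot('wrist'); np.save('w2.npy',j); s=get_state(); print(s['tool_pos'],cp['eye'],cp['orientation']); 
a=cv2.resize(j[100:250,200:360],None,fx=5,fy=5,interpolation=cv2.INTER_CUBIC); save('w2c.png',a[:600])
```

```text
168 [217, 223, 221] [117, 118, 119]
169 [213, 209, 202] [116, 119, 120]
170 [190, 179, 175] [114, 118, 121]
171 [146, 136, 133] [119, 114, 115]
172 [131, 83, 67] [141, 86, 64]
173 [172, 85, 36] [171, 84, 35]
174 [186, 92, 43] [182, 92, 41]
175 [184, 91, 41] [179, 90, 42]
176 [185, 92, 43] [196, 98, 45]
177 [167, 84, 36] [229, 123, 57]
178 [94, 52, 33] [234, 138, 64]
179 [45, 33, 30] [231, 139, 63]
180 [100, 54, 31] [232, 136, 61]
181 [179, 88, 41] [233, 136, 63]
182 [213, 110, 51] [234, 136, 64]
183 [232, 137, 63] [232, 130, 62]
184 [232, 144, 65] [194, 105, 62]
185 [232, 144, 68] [116, 93, 88]
186 [231, 141, 65] [91, 98, 100]
187 [232, 135, 64] [94, 98, 101]
188 [231, 130, 61] [94, 98, 99]
189 [224, 113, 53] [97, 101, 102]
190 [176, 95, 62] [98, 100, 103]
191 [116, 99, 97] [100, 102, 102]
192 [104, 109, 112] [102, 102, 103]
193 [110, 111, 113] [101, 101, 102]
194 [110, 111, 111] [102, 101, 101]
195 [112, 111, 113] [103, 102, 103]
row [(258, [199, 105, 59]), (259, [197, 103, 58]), (260, [196, 103, 56]), (261, [197, 106, 59]), (262, [194, 105, 62]), (263, [181, 99, 59]), (264, [197, 102, 54]), (265, [226, 121, 58]), (266, [233, 135, 64]), (267, [233, 138, 64]), (268, [232, 139, 64]), (269, [233, 139, 63]), (298, [232, 146, 66]), (299, [231, 146, 65]), (300, [232, 147, 67]), (301, [233, 141, 63]), (302, [232, 134, 62]), (303, [190, 108, 63]), (304, [128, 92, 81]), (305, [106, 91, 91]), (306, [105, 91, 92]), (307, [107, 94, 94]), (308, [108, 94, 96]), (309, [102, 92, 93]), (310, [100, 94, 95]), (311, [99, 93, 94])]
[[6.175e-01 1.467e-01]
 [6.959e-01 1.579e-01]
 [7.204e-01 1.520e-02]
 [6.368e-01 3.000e-04]] [0.66767572 0.08003504]
[0.66778998 0.08397055 0.23462063] [0.66021278 0.15198083 0.41107275] [-0.1282893  -0.01022445  0.07551984  0.98880436]
```

View pics/w2c.png

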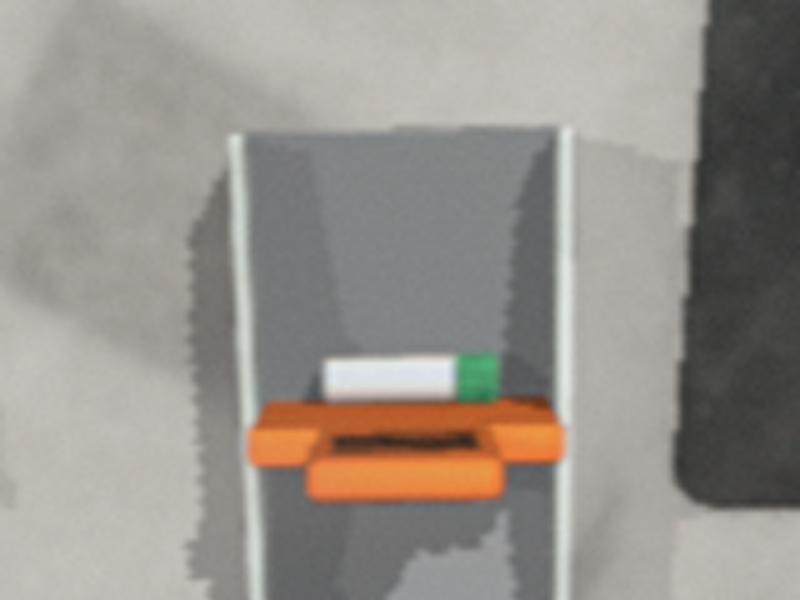

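Run:
```python
from h import *
cp=camera_params('wrist'); print(cp['eye'])
print('fin c',ray(cp,280.8,195.3,.085), 'ends',ray(cp,261,195.3,.085),ray(cp,300.5,195.3,.085))
print('shoulder', ray(cp,249.5,188.5,.045),ray(cp,312.7,187.5,.045))
s=get_state(); M=R.from_quat(s['eef_rot']).as_matrix(); print(s['tool_pos'],np.degrees(np.arctan2(M[1,0],M[0,0])),s['clock'])
```

```text
[0.65882723 0.14974476 0.41130393]
fin c [0.66664368 0.07828544 0.085     ] ends [0.64526131 0.07508314 0.085     ] [0.68791362 0.08147091 0.085     ]
shoulder [0.6286372  0.07226275 0.045     ] [0.70458806 0.08488646 0.045     ]
[0.66778998 0.08397055 0.23462063] 8.469962643293183 2.2
```

carry_out(
  offset=[
    [-0.001, -0.0055, -0.03],
    [0, 0, -0.04],
    [0, 0, -0.04],
    [0, 0, -0.04],
    [0, 0, -0.023],
    [0, 0, -0.01],
    [0, 0, 0],
    [0, 0, 0],
  ],
  twist=[0.3, 0, 0, 0, 0, 0, 0, 0],
)

```text
clock: 3.2
tool_pos: [0.6673, 0.0711, 0.0552]
eef_rot: [-0.705, -0.052, 0.05, 0.705]
contact_force: [0.5, -1.3, 1.0]
opening: 0.994
```

carry_out(
  offset=[
    [0, 0, 0],
    [0, 0, 0],
    [0, 0, 0],
    [0, 0, 0],
    [0, 0, 0],
    [0, 0, 0],
  ],
  twist=[0, 0, 0, 0, 0, 0],
  grip=0.03,
  newtons=14,
)

```text
clock: 3.95
tool_pos: [0.6664, 0.0709, 0.0539]
eef_rot: [-0.705, -0.051, 0.051, 0.705]
contact_force: [-0.1, 0.4, 0.2]
opening: 0.348
```

Run:
```python
from h import *
j=snapshot('wrist'); b=snapshot('scene'); save('c3.png',np.hstack([j[150:420,120:440],cv2.resize(b[120:250,250:404],(320,270),interpolation=cv2.INTER_CUBIC)]))
t=snapshot('top'); np.save('t3.npy',t)
for _ in range(2):
    s=get_state(); print(s['tool_pos'],s['opening'],s['clock'])
```

```text
[0.66636256 0.07090033 0.05389048] 0.33906432451291263 4.1
[0.66636256 0.07090033 0.05389048] 0.33906432451291263 4.1
```

View pics/c3.png

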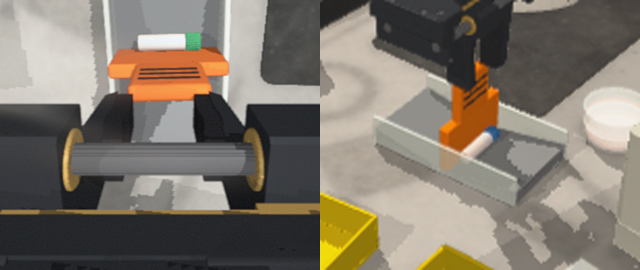

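```bash
cat >> h.py <<'E'
def proj(cp,X):
    M=R.from_quat(cp['orientation']).as_matrix(); p=M.T@(np.array(X)-cp['eye']); p=p*[1,-1,-1]
    q=np.array(cp['camera_matrix'])@p; return (q[:2]/q[2]).round(1)
E
python3 - <<'E'
from h import *
for n in('scene','wrist','top'):
    cp=camera_params(n)
    i=snapshot(n); np.save(n+'4.npy',i)
    print(n,'tcp',proj(cp,get_state()['tool_pos']),'fintop',proj(cp,[.6666,.0783,.085]),'fin z45',proj(cp,[.6666,.0783,.045]),cp['eye'])
s=np.load('scene4.npy'); w=np.load('wrist4.npy')
cp=camera_params('scene'); 
for img,n in((s,'scene'),(w,'wrist')):
    cp=camera_params(n)
    for X,c in((get_state()['tool_pos'],(255,0,255)),([.6666,.0783,.085],(0,255,255))):
        u,v=proj(cp,X); cv2.drawMarker(img,(int(round(u)),int(round(v))),c,cv2.MARKER_CROSS,7,1)
save('c4.png',np.hstack([cv2.resize(s[100:220,270:380],(400,436),interpolation=cv2.INTER_CUBIC),cv2.resize(w[190:310,210:320],(400,436),interpolation=cv2.INTER_CUBIC)]))
E
```

```text
scene tcp [325.4 169.2] fintop [322.8 152.7] fin z45 [322.3 171.5] [ 0.13161362 -0.43347292  0.57761238]
wrist tcp [282. 239.] fintop [284.3 247.6] fin z45 [284.  223.3] [0.65728938 0.13774931 0.23019812]
top tcp [273.4 155. ] fintop [269.  149.8] fin z45 [269.4 156.1] [0.43514549 0.05904025 0.87870777]
```

View pics/c4.png

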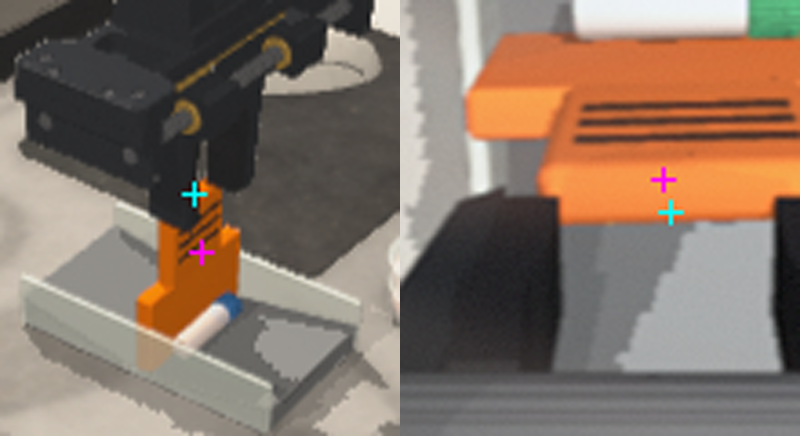

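Run:
```python
from h import *
print(r.grip_point_offset,[a for a in dir(r) if a[0]!='_'])
w=np.load('wrist4.npy'); hsv=cv2.cvtColor(w,cv2.COLOR_RGB2HSV)
o=cv2.inRange(hsv,(3,150,80),(16,255,255))
for v in range(198,258,4):
    x=np.where(o[v])[0]; k=np.where(w[v].max(1)<50)[0]
    k=k[(k>180)&(k<400)]
    print(v,(x.min(),x.max()) if len(x) else None, 'dark',(k[k<280].max() if (k<280).any() else None),(k[k>285].min() if (k>285).any() else None))
for v in (270,285): 
    k=np.where(w[v].max(1)<60)[0]; print(v,k[k<280].max(),k[k>285].min())
cp=camera_params('wrist'); M=R.from_quat(cp['orientation']).as_matrix()
for X in (get_state()['tool_pos'],[.667,.081,.085]): print('depth',(M.T@(np.array(X)-cp['eye']))[2])
```

```text
0.0187 ['Unreachable', 'grip_point_offset']
198 (np.int64(321), np.int64(336)) dark None None
202 (np.int64(238), np.int64(339)) dark None None
206 (np.int64(235), np.int64(342)) dark None None
210 (np.int64(233), np.int64(345)) dark None None
214 (np.int64(230), np.int64(347)) dark None None
218 (np.int64(228), np.int64(347)) dark None None
222 (np.int64(229), np.int64(347)) dark None None
226 (np.int64(230), np.int64(326)) dark None None
230 (np.int64(251), np.int64(327)) dark None None
234 (np.int64(250), np.int64(329)) dark None None
238 (np.int64(248), np.int64(330)) dark None None
242 (np.int64(248), np.int64(327)) dark None None
246 (np.int64(253), np.int64(312)) dark None 314
250 (np.int64(253), np.int64(300)) dark 252 314
254 None dark 252 314
270 253 313
285 251 315
depth -0.18778705692727968
depth -0.1552266897111796
```

carry_out(
  offset=[
    [0, 0, 0],
    [0.003, 0.006, 0],
    [0, 0, 0],
    [0, 0, -0.008],
    [0, 0, -0.008],
    [0, 0, -0.006],
    [0, 0, -0.004],
    [0, 0, 0],
  ],
  twist=[0, 0, 0, 0, 0, 0, 0, 0],
  grip=0.064,
)

```text
clock: 5.25
tool_pos: [0.6692, 0.0768, 0.0275]
eef_rot: [0.705, 0.051, -0.051, -0.705]
contact_force: [-0.8, -0.1, 0.5]
opening: 0.728
```

Run:
```python
from h import *
cp=camera_params('wrist'); w=snapshot('wrist'); s=snapshot('scene')
save('c5.png',np.hstack([cv2.resize(s[100:220,270:380],(400,436),interpolation=cv2.INTER_CUBIC),cv2.resize(w[180:310,220:350],(400,436),interpolation=cv2.INTER_CUBIC)]))
st=get_state(); print(st['tool_pos'],st['contact_force'],st['opening'])
```

```text
[0.66953449 0.07699526 0.02807793] [-0.28818095 -0.43560376 -0.76217069] 0.7263068186342801
```

View pics/c5.png

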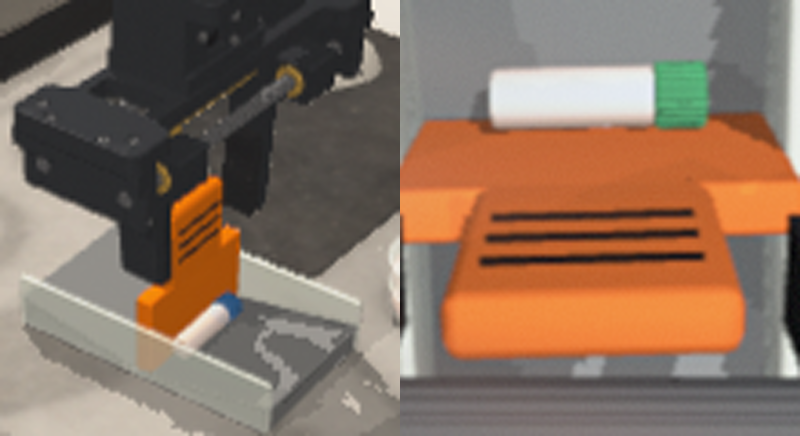

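carry_out(
  offset=[
    [0, 0, -0.001],
    [0, 0, 0],
    [0, 0, 0],
    [0, 0, 0],
    [0, 0, 0],
  ],
  twist=[0, 0, 0, 0, 0],
  grip=0.02,
  newtons=14,
)

```text
clock: 5.98
tool_pos: [0.6693, 0.0769, 0.027]
eef_rot: [0.705, 0.051, -0.051, -0.705]
contact_force: [-0.6, -1.2, 0.9]
opening: 0.495
```

carry_out(
  offset=[
    [0, 0, 0.01],
    [0, 0, 0.02],
    [0, 0, 0.025],
    [0, 0, 0.025],
    [0, 0, 0.02],
    [-0.01, -0.008, 0],
    [-0.019, -0.015, 0],
    [-0.02, -0.0157, 0],
  ],
  twist=[0, 0, 0, 0, 0, 5, 8, 8],
)

```text
clock: 6.98
tool_pos: [0.62, 0.0378, 0.1278]
eef_rot: [0.684, 0.181, -0.18, -0.684]
contact_force: [0.5, 0.5, -2.5]
opening: 0.496
```

carry_out(
  offset=[
    [-0.02, -0.0157, 0],
    [-0.02, -0.0157, 0],
    [-0.02, -0.0157, 0],
    [-0.02, -0.0157, 0],
    [-0.02, -0.0157, 0],
    [-0.02, -0.0157, 0],
    [-0.02, -0.0157, 0],
    [-0.02, -0.0157, 0],
  ],
  twist=[8, 8, 8, 8, 8, 8, 8, 8],
)

```text
clock: 7.98
tool_pos: [0.4603, -0.0884, 0.1277]
eef_rot: [-0.485, -0.515, 0.515, 0.484]
contact_force: [0.7, -0.7, -2.9]
opening: 0.501
```

carry_out(
  offset=[
    [-0.01, -0.008, 0],
    [-0.01, -0.0077, 0],
    [0, 0, 0],
    [0, 0, 0],
  ],
  twist=[5, 0, 0, 0],
)

```text
clock: 8.48
tool_pos: [0.4413, -0.1026, 0.1273]
eef_rot: [0.463, 0.535, -0.534, -0.462]
contact_force: [0.2, 1.3, -3.3]
opening: 0.499
```

Run:
```python
from h import *
cp=camera_params('wrist'); w=snapshot('wrist'); s=snapshot('scene');t=snapshot('top')
np.save('w6.npy',w);np.save('s6.npy',s);np.save('t6.npy',t)
save('c6.png',np.hstack([cv2.resize(s[130:350,220:420],(400,440)),cv2.resize(t[180:330,290:430],(400,440))]))
st=get_state(); M=R.from_quat(st['eef_rot']).as_matrix();print(st['tool_pos'],np.degrees(np.arctan2(M[1,0],M[0,0])),st['contact_force'],st['opening'],st['clock'])
```

```text
[ 0.44102872 -0.10254636  0.12706812] 98.28500832015635 [ 0.08696786  0.35449315 -3.25720462] 0.49781072056125375 8.625
```

View pics/c6.png

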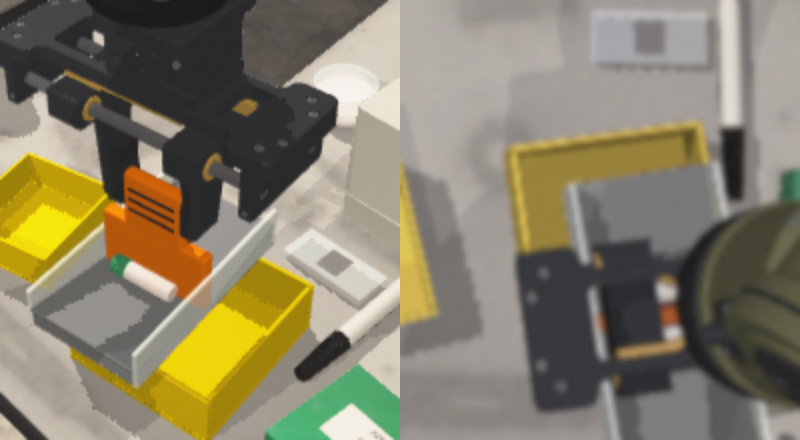

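carry_out(
  offset=[
    [0, 0, -0.015],
    [0, 0, -0.02],
    [0, 0, -0.012],
    [0, 0, -0.004],
    [0, 0, -0.002],
    [0, 0, -0.002],
    [0, 0, 0],
  ],
  twist=[0, 0, 0, 0, 0, 0, 0],
)

```text
clock: 9.5
tool_pos: [0.4406, -0.1031, 0.0721]
eef_rot: [0.463, 0.535, -0.535, -0.463]
contact_force: [-0.4, 0.5, -2.9]
opening: 0.499
```

carry_out(
  offset=[
    [0, 0, -0.001],
    [0.0035, 0.0005, -0.0015],
    [0.0035, 0.0005, -0.0015],
    [0.0035, 0.0005, -0.0018],
    [0.0033, 0.0005, -0.0018],
    [0, 0, 0],
  ],
  twist=[0, 0, 0, 0, 0, 0],
)

```text
clock: 10.25
tool_pos: [0.456, -0.1008, 0.0649]
eef_rot: [0.463, 0.536, -0.534, -0.462]
contact_force: [2.7, -0.7, 5.0]
opening: 0.493
```

carry_out(
  offset=[
    [0.0033, 0.0005, -0.0021],
    [0.0032, 0.0005, -0.0021],
    [0.0032, 0.0005, -0.0024],
    [0.003, 0.0005, -0.0024],
    [0, 0, 0],
    [0, 0, 0],
  ],
  twist=[0, 0, 0, 0, 0, 0],
)

```text
clock: 11.0
tool_pos: [0.4677, -0.0989, 0.0555]
eef_rot: [0.463, 0.535, -0.534, -0.462]
contact_force: [2.5, -0.3, 6.0]
opening: 0.495
```

Run:
```python
from h import *
s=snapshot('scene');t=snapshot('top'); np.save('s7.npy',s)
for n,i in(('s',s),('t',t)):
    h=cv2.cvtColor(i,cv2.COLOR_RGB2HSV); b=cv2.inRange(h,(100,110,40),(120,255,255)); c=[ (cv2.boundingRect(x),cv2.contourArea(x)) for x in cv2.findContours(b,0,1)[0] if cv2.contourArea(x)>8]; print(n,c)
save('c7.png',np.hstack([cv2.resize(s[150:350,220:420],(440,440),interpolation=cv2.INTER_CUBIC),cv2.resize(t[200:320,310:420],(360,440))]))
```

```text
s [((133, 108, 26, 7), 17.5), ((0, 71, 32, 42), 877.0), ((121, 62, 30, 22), 495.5), ((230, 39, 14, 10), 73.5)]
t [((553, 231, 7, 9), 40.0), ((355, 231, 4, 5), 11.0), ((28, 214, 38, 33), 929.5)]
```

View pics/c7.png

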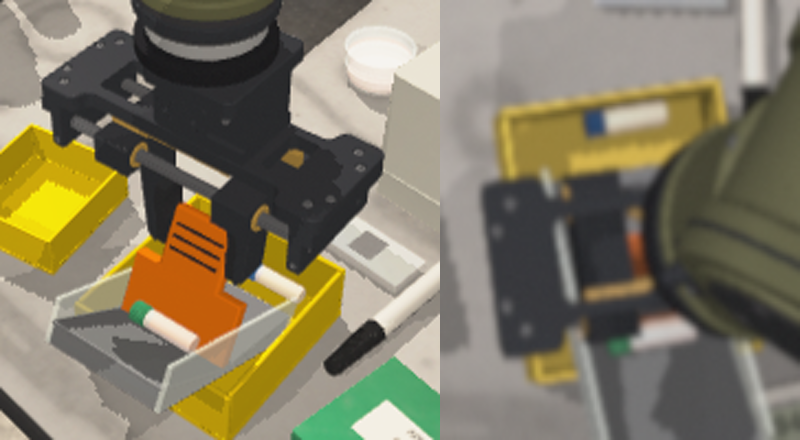

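carry_out(
  offset=[
    [0, 0, 0.008],
    [0, 0, 0.015],
    [0, 0, 0.022],
    [0, 0, 0.022],
    [0, 0, 0.022],
    [0, 0, 0.011],
    [0.008, 0.006, 0],
    [0.0146, 0.0096, 0],
  ],
  twist=[0, 0, 0, 0, 0, 0, -3, -7],
)

```text
clock: 12.1
tool_pos: [0.4877, -0.0843, 0.1545]
eef_rot: [-0.508, -0.49, 0.492, 0.509]
contact_force: [-0.5, -0.0, -2.6]
opening: 0.496
```

carry_out(
  offset=[
    [0.018, 0.0123, 0],
    [0.018, 0.0123, 0],
    [0.018, 0.0123, 0],
    [0.018, 0.0123, 0],
    [0.018, 0.0123, 0],
    [0.018, 0.0123, 0],
    [0.018, 0.0123, 0],
    [0.018, 0.0123, 0],
  ],
  twist=[-8, -8, -8, -8, -8, -8, -8, -8],
)

```text
clock: 13.1
tool_pos: [0.6323, 0.0149, 0.1539]
eef_rot: [-0.692, -0.146, 0.149, 0.692]
contact_force: [-0.0, -0.6, -2.3]
opening: 0.504
```

carry_out(
  offset=[
    [0.018, 0.0123, 0],
    [0.014, 0.01, 0],
    [0.008, 0.005, 0],
    [0, 0, 0],
    [0, 0, 0],
  ],
  twist=[-8, -8, 0, 0, 0],
)

```text
clock: 13.72
tool_pos: [0.6725, 0.0412, 0.1548]
eef_rot: [0.705, 0.051, -0.052, -0.705]
contact_force: [-0.4, -0.1, -2.8]
opening: 0.498
```

Run:
```python
from h import *
s=snapshot('scene');t=snapshot('top'); np.save('s8.npy',s)
st=get_state(); M=R.from_quat(st['eef_rot']).as_matrix();print(st['tool_pos'],np.degrees(np.arctan2(M[1,0],M[0,0])),st['contact_force'],st['opening'],st['clock'])
save('c8.png',np.hstack([cv2.resize(s[80:280,250:450],(440,440),interpolation=cv2.INTER_CUBIC),cv2.resize(t[120:320,230:420],(360,440))]))
```

```text
[0.67281256 0.04121418 0.15516302] 8.265018549323319 [-0.35794324  0.14993314 -2.99397261] 0.49534998688259446 13.825
```

View pics/c8.png

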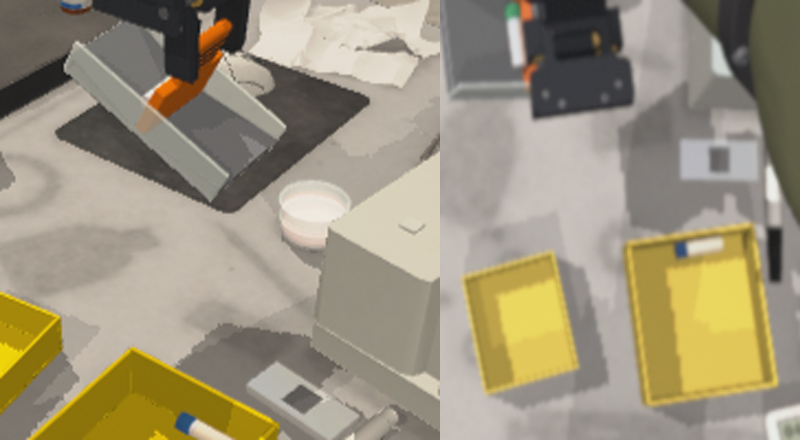

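carry_out(
  offset=[
    [0, 0, -0.015],
    [0, 0, -0.025],
    [0, 0, -0.025],
    [0, 0, -0.018],
    [0, 0, -0.01],
    [0, 0, -0.005],
    [0, 0, -0.003],
    [0, 0, 0],
  ],
  twist=[0, 0, 0, 0, 0, 0, 0, 0],
)

```text
clock: 14.82
tool_pos: [0.6738, 0.0423, 0.0548]
eef_rot: [-0.705, -0.051, 0.051, 0.705]
contact_force: [-0.8, -1.2, -2.9]
opening: 0.496
```

carry_out(
  offset=[
    [-0.0007, 0.0047, -0.0023],
    [-0.0007, 0.0047, -0.0023],
    [-0.0007, 0.0045, -0.0028],
    [-0.0007, 0.0045, -0.0029],
    [-0.0006, 0.0042, -0.0033],
    [-0.0006, 0.0042, -0.0033],
    [0, 0, 0],
    [0, 0, 0],
  ],
  twist=[0, 0, 0, 0, 0, 0, 0, 0],
)

```text
clock: 15.82
tool_pos: [0.6692, 0.0685, 0.0372]
eef_rot: [0.705, 0.051, -0.051, -0.705]
contact_force: [-0.0, 1.5, -0.2]
opening: 0.495
```

carry_out(
  offset=[
    [-0.0005, 0.0036, -0.0033],
    [-0.0005, 0.0036, -0.0035],
    [0, 0, -0.002],
    [0, 0, -0.001],
    [0, 0, -0.001],
    [0, 0, 0],
    [0, 0, 0],
  ],
  twist=[0, 0, 0, 0, 0, 0, 0],
)

```text
clock: 16.7
tool_pos: [0.6685, 0.076, 0.0266]
eef_rot: [0.705, 0.051, -0.051, -0.705]
contact_force: [-0.2, 0.8, -0.6]
opening: 0.497
```

Run:
```python
from h import *
w=snapshot('wrist'); s=snapshot('scene'); st=get_state(); print(st['tool_pos'],st['contact_force'],st['moment'],st['clock'])
# numeric tilt check: orange fin edges in scene, compare with first picture
for i in (np.load('scene0.npy'),s):
    h=cv2.cvtColor(i,cv2.COLOR_RGB2HSV); g=cv2.inRange(h,(3,150,80),(16,255,255)); g[:130]=0; g[230:]=0; g[:,:260]=0; g[:,390:]=0
    c=max(cv2.findContours(g,0,1)[0],key=cv2.contourArea); print(cv2.boundingRect(c),cv2.approxPolyDP(c,2,True)[:,0].tolist())
save('c9.png',s)
```

```text
[0.66851959 0.07596215 0.02664212] [-0.41268994  1.09752332 -1.57970877] [ 0.14253326 -0.09122483  0.01159846] 16.8
(308, 148, 28, 45) [[329, 148], [314, 158], [314, 176], [308, 181], [308, 188], [316, 192], [330, 180], [334, 180], [335, 163], [330, 161]]
(307, 149, 29, 45) [[331, 149], [321, 154], [322, 166], [319, 176], [313, 176], [314, 178], [307, 182], [307, 187], [318, 193], [335, 179], [335, 162], [330, 162]]
```

carry_out(
  offset=[
    [0, 0, -0.001],
    [0, 0, -0.001],
    [0, 0, -0.001],
    [0, 0, 0],
  ],
  twist=[0, 0, 0, 0],
)

```text
clock: 17.3
tool_pos: [0.6686, 0.0763, 0.0257]
eef_rot: [0.705, 0.051, -0.051, -0.705]
contact_force: [-4.7, -0.5, 12.1]
opening: 0.498
```

carry_out(
  offset=[
    [0, 0, 0.001],
    [0, 0, 0.001],
    [0, 0, 0],
  ],
  twist=[0, 0, 0],
)

```text
clock: 17.68
tool_pos: [0.6686, 0.0761, 0.0257]
eef_rot: [0.705, 0.051, -0.051, -0.705]
contact_force: [-0.8, 1.4, 4.0]
opening: 0.499
```

carry_out(
  offset=[
    [0, 0, 0],
    [0, 0, 0],
    [0, 0, 0],
    [0, 0, 0],
    [0, 0, 0.02],
    [0, 0, 0.04],
    [0, 0, 0.05],
    [0, 0, 0.05],
  ],
  twist=[0, 0, 0, 0, 0, 0, 0, 0],
  grip=0.068,
)

```text
clock: 18.68
tool_pos: [0.6686, 0.0764, 0.1887]
eef_rot: [-0.705, -0.052, 0.051, 0.705]
contact_force: [-0.4, 0.3, 1.1]
opening: 0.772
```

carry_out(
  offset=[
    [0, 0, 0.03],
    [-0.02, 0, 0.02],
    [-0.03, -0.03, 0],
    [-0.04, -0.04, 0],
    [-0.04, -0.04, 0],
    [-0.02, -0.04, 0],
    [0, 0, 0],
    [0, 0, 0],
  ],
  twist=[0, 0, 0, 0, 0, 0, 0, 0],
)

```text
clock: 19.68
tool_pos: [0.5193, -0.0729, 0.2368]
eef_rot: [-0.705, -0.052, 0.05, 0.705]
contact_force: [-0.1, 0.4, 0.2]
opening: 0.769
```

Run:
```python
from h import *
s=snapshot('scene');t=snapshot('top'); st=get_state(); print(st['tool_pos'],st['contact_force'],st['qd'],st['clock'])
save('c10.png',np.hstack([cv2.resize(s[120:370,220:420],(400,500),interpolation=cv2.INTER_CUBIC),cv2.resize(t[120:320,225:385],(400,500))]))
```

```text
[ 0.51945858 -0.07204988  0.2363462 ] [-0.78618317  0.09849938  0.25109359] [-0.00652373  0.00734194  0.0058043   0.00191691  0.00084484 -0.00213725
  0.00118272] 19.775
```

View pics/c10.png

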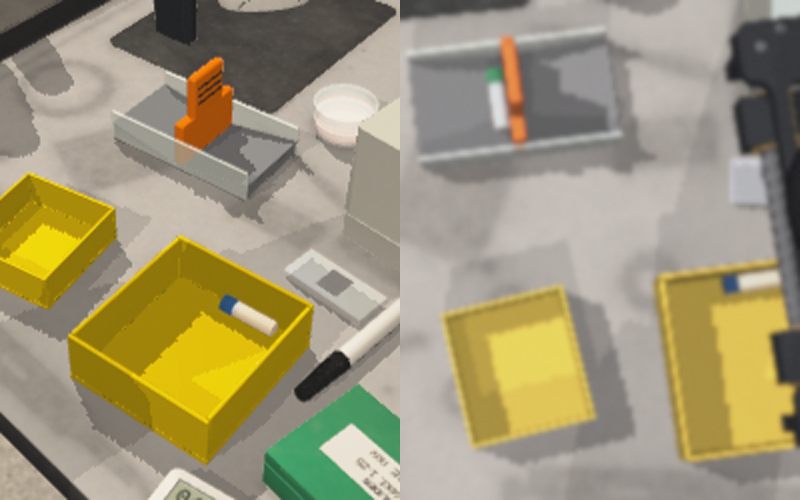

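The blue-capped vial lies in the large bin (crop pixel 248,315). The tray stands level on the bench with the green-capped vial in its bay (crop pixel 495,100), and the gripper is clear of everything.

```bash
python3 -c "
from plant import job; print(job.finish_job())"
```

```text
the job is handed in; nothing more can be done
None
```

The blue-capped vial is in the 130 x 120 mm yellow bin, and the tray stands level at its original place with the green-capped vial still in its bay. I handed the job in at about 20 s on the robot's clock.

- **How it was tipped:** The moves only allow turning about the vertical. I gripped the fin across its 44 mm width with 14 N and lowered the tray onto the bin's near rim, so it pivoted in the jaws. It went to about 24° by geometry (not measured), towards the blue side. I then carried it back still tilted, pressed it flat on the bench with about 15 N, and let go.
- **Last checks:** The final scene and top pictures show the blue vial on the bin floor, the tray level outside the bin and the green vial in its bay. The gripper was well clear, the force reading was near zero and the arm was still.
- **What disagreed:** The fingertips in the pictures sat about 25–30 mm above the reported TCP height. Because of this the first grasp closed above the fin without touching it. I lowered the hand by eye from the pictures and the second grasp held, at an opening of about 44 mm, which matches the fin.

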